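# Put the spice jar away and click the sliding lid shut

## Task

Stand the small amber spice jar upright in the open compartment of the wooden slide-lid box and let go of it. Then slide the lid shut by its grip bar until the orange tongue clicks down behind the steel catch, feeling for the click and stopping against the rubber buffers without ramming them, and let go. Set the glass jar down gently and leave the bottles, funnel and measuring cup where they are.

Things in the scene. Friction and masses are not known exactly. Their poses are not given: they have to be found in the camera images.
- box: Wooden box fixed to the ledge, 170 mm wide (its x), 388 mm long (y -192 to +196 mm from its origin, which is on the ledge on the centre line), z up. The lid shuts towards its +y. From -y to +y: solid deck 70 mm high (to y -6), open compartment, shelf 70 mm high (from y 102). Aluminium rails on both long sides stand 93 mm high and lip over the lid's edges, 134 mm clear between the lips.
- well (a point): Centre of the open compartment's floor, 8 mm above the ledge; axes as the box's. Inside, the compartment is 150 mm (x) by 104 mm (y), its rim 70 mm above the ledge.
- shelf (a point): Point on the box's shelf top (box y 149 mm, height 70 mm). The steel catch plate is screwed here in slots; its setting along y differs every time within 28 mm and is not this point's: feel for it. It has a 28 mm ramp rising 4 mm, a 5 mm flat, then a sheer drop the tongue snaps behind. A push over 25 N between lid or tongue and catch or buffers damages them.
- shelf_end (a point): Middle of the upper edge of the box's +y end face, 70 mm above the ledge. In front of it two black rubber buffers (76 to 86 mm high) sit on the catch plate, either side of the catch, and shift with it; the lid's front edge meets them about 0.5 mm after the click, and together they yield 1 mm per 10 N.
- lid: Pale wood sliding lid 140 x 166 x 6 mm, top 84 mm above the ledge, captive in the rails, 1.5 N friction. Its y in the box's frame is how far it is shut: 0 wide open (frames coincide), 0 to 8 mm at the start, ramp met at 112 to 140, click at 147 to 176 mm with up to 10 N of push, dropping after it. Let go after the click it may ease back a few mm against the catch's drop and stays latched.
- lid_grip (a point): Top centre of the dark wooden grip bar on the lid: 14 mm thick along the slide direction (y), 60 mm wide along x, 40 mm high, its top 124 mm and its foot 84 mm above the ledge; pinch it from above along y. Axes as the lid's.
- tongue (a joint): How far the orange sprung tongue at the lid's front edge is bent up, in m: 0 relaxed, 0.004 on top of the catch, back to 0 once snapped down behind it. The tongue is 24 mm wide; its nose reaches 14.5 mm ahead of the lid's front edge, underside 73 mm above the ledge.
- jar: Small amber glass jar with a red lid, 42 mm diameter, 60 mm high, about 120 g; origin at the centre of its underside, z up along its axis. It starts standing on the ledge.
- bottle_a: Empty green glass bottle, 68 mm diameter, 260 mm high, bystander; origin under its centre.
- bottle_b: Empty green glass bottle, 68 mm diameter, 260 mm high, bystander; origin under its centre.
- funnel: Aluminium funnel standing mouth down, 110 mm diameter, 115 mm high, bystander; origin at the centre of the mouth on the ledge.
- cup: Grey plastic measuring cup with a handle on its +y side, 80 mm diameter, 85 mm high, bystander; origin under its centre.
Not all that is in view belongs to the job. Of the things that look like the jar, take the one that is farthest to the robot's right at the start.

How it is judged:
On the way, in this order (a step that is already met when the one before it is completed fails the run):
1. the jar stands upright on the floor of the compartment and is let go, the lid still open (x of jar in the frame of box between -0.06 and 0.06 m and y of jar in the frame of box between 0.01 and 0.082 m and z of jar in the frame of box below 0.012 m and angle between jar's own z axis and vertical below 0.15 rad and contact force between the fingers and jar below 0.1 N and y of lid in the frame of box below 0.05 m), for 0.2 s.
2. the lid is pushed over the catch until its tongue has snapped down behind it (y of lid in the frame of box above 0.1455 m and value of joint tongue below 0.0006 m), for 0.2 s.
At the end, for the whole second after the job is handed in: The lid is shut at least 145.5 mm with its tongue back down (bent less than 0.6 mm) behind the catch, and the jar stands upright (within 0.15 rad) at rest on the compartment's floor; everything let go (all of step 2 and linear speed of lid below 0.01 m/s and x of jar in the frame of box between -0.06 and 0.06 m and y of jar in the frame of box between 0.01 and 0.082 m and z of jar in the frame of box below 0.012 m and angle between jar's own z axis and vertical below 0.15 rad and linear speed of jar below 0.02 m/s); the robot touches nothing.
It fails at once if the lid or its tongue is forced against the catch or buffers with more than 25 N (contact force between lid and box above 25 N).
It fails at once if the glass jar is knocked against the box with more than 25 N (contact force between jar and box above 25 N).
It fails at once if a bystander is moved more than 30 mm (distance of any of bottle_a, bottle_b, funnel, cup from where it was at the start of the episode above 0.03 m).
It also fails if it takes over 56 s, if anything falls off the work surface, if the arm or the gripper's body presses on something with over 40 N, if the wrist force passes 120 N, or if a joint passes its speed limit or range.

## Robot

A 6-joint arm with a two-finger parallel gripper is mounted at the origin on the work surface. World frame = base frame: x ahead of the robot, y to its left, z up, the work surface at z = 0. Lengths are in m, angles in rad, forces in N, time in s.
With the tool pointing down it reaches from about 0.3 to 0.85 m from the base axis. Payload 4.2 kg.
Tool frame: the origin (TCP) lies on the mounting face of the last link; the fingertips stand 191 mm ahead of it and the grasp point (between the pads) lies 172 mm ahead of it; z points along the fingers, y is the line along which they close (so a half turn about z gives the same grasp; the last joint's range is limited). The gripper opens to 91 mm and grips with 3 to 60 N. Pads are 32 mm wide; open, the fingers measure 118 mm over their backs; the gripper's body (76 mm by 178 mm) begins 60 mm behind the grasp point.
Start: joints at [1.307, 0.32, 1.565, -0, 1.257, -0.02], TCP at [0.139, 0.558, 0.405] pointing down, gripper open.
Joint ranges: [-3.11, 3.11], [-0.84, 2.01], [0.21, 2.61], [-1.34, 4.49], [0.05, 2.63], [-2.56, 2.56]. Speed limits (rad/s): [2.57, 2.57, 3.14, 3.14, 3.14, 3.14].

## Interface

Orientations are given as a unit quaternion [w, x, y, z].
In Python, from bench import * gives the robot as it stands.
- The arm moves only by the tool step_arm, never from a script. Its argument "commands" is a list of rows, each a list of 7 numbers: the shift along the tool's x, y, z in mm, then the turn, a rotation vector about the tool's x, y, z in rad, then the closure, from 0 (fully open) to 1 (shut). A call has 1 to 8 rows; each row is the pose to reach, as a shift and turn from the pose commanded when the call began, along the tool's axes at that moment; what a row does not reach only later rows make up. A row lasts 1/12 s, in which the tool goes at most 41.7 mm and 7.16 degrees, less where a joint would pass 70% of its speed; a pose out of reach is approached as far as the arm can. A call with a gripper value outside its range is refused whole. The fingers move at their own pace and stop on an object; "force" is the grip in N (left out, the last holds). Time passes only in rows, so rows that repeat a pose let the fingers close. It gives the time, the measured TCP pose, the force, the opening and the grip force at its end, in the units of the state.
- state(): the state, without advancing time (a new reading comes with each control period).
- camera(name): name is "side" or "top"; returns the picture (420x560x3 uint8, red, green, blue); there is no depth.
- camera_model(name): a dict with "mtx" (3x3 intrinsics, pixels), "R" (3x3) and "t" (3): a world point X has camera coordinates R X + t. Camera axes: x right, y down, z forward; pixel columns grow to the right and rows downward; lengths in m; the calibration is good to about 2 mm. A picture is of the moment at which its call begins. camera_model takes no time and is no camera call.
- sign_off(): hands the job in; it is judged then, once.
Trained networks look in the newest picture that a camera, given by its name, has taken for a name from the list of things; names that differ only in an ending like _2 or _b are one class to them, and where a whole thing is asked for, a point or a joint stands for the part that bears it (a point fixed in the world has none). Each returns a list of dicts, best first, with "p" (0 to 1); they miss things now and then, are a little off and sometimes report something else, mostly with a low value. They report only what shows in the picture. A call takes as long as a camera call. They do not tell look-alikes from the thing itself.
- regions_of(label, camera): "region" (420x560 bool, what is visible of it) and "extent" ([centre column, centre row, width, height] in pixels, round what is visible of it).
The state is a dict: "time": time; "joint_positions": joint angles; "joint_velocities": joint speeds; "effort": joint torques, N m; "position": TCP position; "eef_rot": TCP orientation; "ft_force": force on the tool from outside, world axes, zero at the start; "ft_torque": the same for the moment, N m; "gripper_width": opening from 0.0 (shut) to 1.0 (fully open); "grip_force": force on a finger pad.
Only numpy, scipy, OpenCV 4.12 (cv2) and the standard library are available. Lean on these libraries where they do the work, as an engineer would, in place of code of your own. Each camera call takes 0.05 s, during which the arm holds its last target. There are 200 camera calls.

## Working session

There is one attempt and no reset: what is moved stays moved. The work goes in short steps, Python scripts to look and compute and a tool call to move; the robot and the scene stay as the last step left them, time stands still between calls to the robot, and variables do not carry over. Pictures are saved under pics/ and viewed, at most 10 in all, crops included, and the job is handed in when it is done.

Besides the shell and the picture viewer there is one more tool, called as name(argument=value, ...), one argument or row to a line, values as JSON. step_arm: Moves the arm, as the interface text tells. Its arguments: {"type":"object","properties":{"commands":{"type":"array"},"force":{"type":"number"}},"required":["commands"]}

```bash
mkdir -p pics; ls; cat > h.py <<'E'
from bench import *
import numpy as np, cv2
from scipy.spatial.transform import Rotation as Rn
def ray(cam,u,v):
    m=camera_model(cam);K=np.array(m["mtx"]);R=np.array(m["R"]);t=np.array(m["t"])
    return -R.T@t, R.T@np.linalg.solve(K,[u,v,1.])
def onz(cam,u,v,z):
    c,d=ray(cam,u,v);return c+d*(z-c[2])/d[2]
def proj(cam,X):
    m=camera_model(cam);p=np.array(m["mtx"])@(np.array(m["R"])@np.array(X)+np.array(m["t"]));return p[:2]/p[2]
def tri(p1,p2):
    (c1,d1),(c2,d2)=ray("side",*p1),ray("top",*p2)
    s=np.linalg.lstsq(np.c_[d1,-d2],c2-c1,rcond=None)[0]
    a,b=c1+d1*s[0],c2+d2*s[1];return (a+b)/2,np.linalg.norm(a-b)
E
python3 - <<'E'
from h import *
s=state();print(s)
im=[camera(c) for c in("side","top")]
for c,i in zip(("side","top"),im):
    cv2.imwrite(f"pics/{c}0.png",i[:,:,::-1]); m=camera_model(c); print(c,-np.array(m["R"]).T@m["t"], np.array(m["R"]).tolist(),m["mtx"])
for c in("side","top"):
  for l in ("jar","box","lid","lid_grip","tongue","bottle_a","funnel","cup"):
    print(c,l,[(round(r["p"],2),np.round(r["extent"]).tolist()) for r in regions_of(l,c)])
E
```

```text
pics
{'time': 0.0, 'joint_positions': array([ 1.30705252e+00,  3.20270560e-01,  1.56570656e+00, -7.86720336e-06,
        1.25735899e+00, -1.99985399e-02]), 'joint_velocities': array([ 1.35248818e-03,  3.08796207e-04, -7.71069943e-04, -1.73237250e-03,
       -4.36399647e-05, -2.51529233e-03]), 'effort': array([-2.86384748e-04, -4.12455618e+01, -2.31972170e+01,  7.28140818e-02,
        4.58464783e-02, -1.59766264e-04]), 'position': array([0.13872292, 0.55783173, 0.40392155]), 'eef_rot': array([-1.19555208e-04,  1.21569909e-01,  9.92582489e-01, -8.63498122e-04]), 'ft_force': array([-0.17614798, -0.5510686 ,  0.74218408]), 'ft_torque': array([-0.05719378,  0.03482382, -0.0274504 ]), 'grip_force': 0.0, 'gripper_width': 0.9965375370264692}
side [-0.15317268 -0.81051658  1.06320719] [[0.8056270376436833, -0.5921781366097536, 0.017033224558591936], [-0.3834080126558216, -0.5430935415094955, -0.7470259038359963], [0.45162304198166947, 0.5952935911733586, -0.6645766835054847]] [[514.38508119   0.         288.34236057]
 [  0.         514.38508119 216.1654704 ]
 [  0.           0.           1.  
[... 797 characters left out ...]
 25.0, 77.0]), (0.55, [212.0, 139.0, 22.0, 74.0])]
side funnel [(0.67, [277.0, 157.0, 35.0, 36.0])]
side cup [(0.91, [431.0, 268.0, 49.0, 42.0])]
top jar [(0.73, [440.0, 234.0, 22.0, 18.0]), (0.59, [397.0, 272.0, 19.0, 14.0]), (0.59, [404.0, 202.0, 16.0, 22.0]), (0.51, [402.0, 230.0, 20.0, 21.0])]
top box [(0.86, [267.0, 194.0, 159.0, 74.0])]
top lid [(0.59, [306.0, 191.0, 72.0, 54.0])]
top lid_grip [(0.89, [305.0, 188.0, 76.0, 54.0]), (0.2, [122.0, 298.0, 56.0, 29.0])]
top tongue [(0.49, [274.0, 191.0, 19.0, 8.0])]
top bottle_a [(0.68, [95.0, 223.0, 58.0, 42.0]), (0.35, [267.0, 193.0, 160.0, 81.0])]
top funnel [(0.85, [155.0, 161.0, 42.0, 37.0])]
top cup [(0.67, [404.0, 137.0, 43.0, 43.0])]
```

View pics/side0.png

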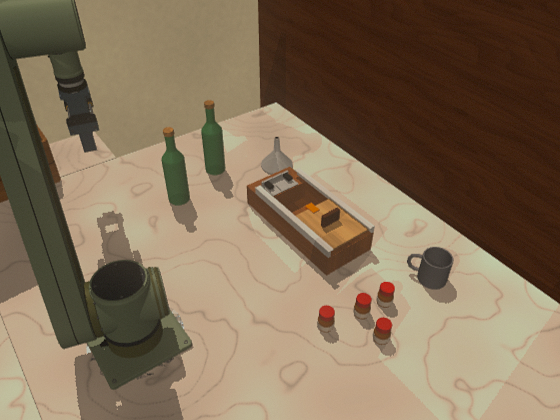

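View pics/top0.png

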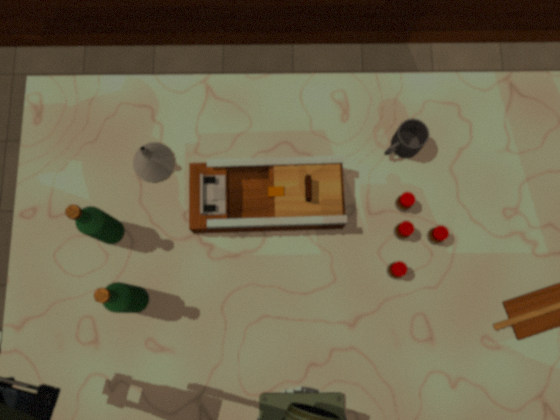

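```bash
cat > box.py <<'E'
from h import *
from scipy.optimize import minimize
def hullpts(x,y,a,yr):
    P=[(sx*.085,yy,z) for sx in(-1,1) for yy,z in((-.192,0),(.196,0),(.196,.07),(-.192,.07),(-.192,.093),(yr,.093))]
    return (Rn.from_euler("z",a).apply(P)+[x,y,0])
def fit(M):
    def cost(q):
        c=0
        for cam,m in M.items():
            P=np.array([proj(cam,p) for p in hullpts(*q[:2]*1,q[2],q[3])])
            f=np.zeros((1680,2240),np.uint8);cv2.fillConvexPoly(f,cv2.convexHull(np.round(P*4+1.5).astype(np.int32)),1)
            f=cv2.resize(f.astype(np.float32),(560,420),interpolation=cv2.INTER_AREA)
            c+=np.abs(f-m).sum()
        return c
    q0=np.r_[onz("top",267,196,.05)[:2],0,.15]
    return min((minimize(cost,q0+[0,0,a,0],method="Nelder-Mead",options=dict(initial_simplex=np.vstack([q0+[0,0,a,0]]+[q0+[0,0,a,0]+d for d in np.diag([.02,.02,.08,.03])]),maxiter=250)) for a in(-.05,.05)),key=lambda r:r.fun)
E
python3 - <<'E'
from box import *
ims={c:camera(c) for c in("side","top")}
M={}
for c in ims:
    M[c]=cv2.morphologyEx(regions_of("box",c)[0]["region"].astype(np.uint8),cv2.MORPH_CLOSE,np.ones((9,9)))
    h=cv2.convexHull(np.argwhere(M[c])[:,::-1].astype(np.int32));M[c]=cv2.fillConvexPoly(np.zeros((420,560),np.uint8),h,1).astype(np.float32)
r=fit(M);q=r.x;print("box x y yaw yr",q.round(4),r.fun,[m.sum() for m in M.values()])
np.save("box.npy",q)
jt={ (404,202):(386,294),(402,230):(363,306),(440,234):(383,331),(397,272):(327,320)}
# refine jar lids by red colour
for c in ims:
    a=ims[c].astype(int);m=((a[...,0]>110)&(a[...,1]<50)&(a[...,2]<50)).astype(np.uint8)
    n,_,st,ce=cv2.connectedComponentsWithStats(m)
    for k in range(1,n):
        if st[k,4]>40: print(c,ce[k].round(1),st[k].tolist(),onz(c,*ce[k],.054 if c=="side" else .058).round(4))
for c in ims:
    for p in hullpts(*q): cv2.circle(ims[c],tuple(int(round(v)) for v in proj(c,p)),1,(0,255,255),-1)
    g=Rn.from_euler("z",q[2]).apply([0,-.1+.0,.124])
b=ims["top"][140:300,170:470,::-1];s=ims["side"][150:350,230:450,::-1]
cv2.imwrite("pics/c1.png",np.vstack([cv2.resize(b,(600,320)),cv2.resize(s[20:],(600,280)) if 0 else cv2.copyMakeBorder(cv2.resize(s,(308,280)),0,0,0,292,0)]))
E
```

```text
Traceback (most recent call last):
  File "box.py", line 16, in fit
    return min((minimize(cost,q0+[0,0,a,0],method="Nelder-Mead",options=dict(initial_simplex=np.vstack([q0+[0,0,a,0]]+[q0+[0,0,a,0]+d for d in np.diag([.02,.02,.08,.03])]),maxiter=250)) for a in(-.05,.05)),key=lambda r:r.fun)
  File "box.py", line 16, in <genexpr>
    return min((minimize(cost,q0+[0,0,a,0],method="Nelder-Mead",options=dict(initial_simplex=np.vstack([q0+[0,0,a,0]]+[q0+[0,0,a,0]+d for d in np.diag([.02,.02,.08,.03])]),maxiter=250)) for a in(-.05,.05)),key=lambda r:r.fun)
                ~~~~~~~~^^^^^^^^^^^^^^^^^^^^^^^^^^^^^^^^^^^^^^^^^^^^^^^^^^^^^^^^^^^^^^^^^^^^^^^^^^^^^^^^^^^^^^^^^^^^^^^^^^^^^^^^^^^^^^^^^^^^^^^^^^^^^^^^^^^^^^^^^^^^^^^^^^^^^^^^^^^^^^^^^
  File "box.py", line 10, in cost
    P=np.array([proj(cam,p) for p in hullpts(*q[:2]*1,q[2],q[3])])
                ~~~~^^^^^^^
  File "h.py", line 10, in proj
    m=camera_model(cam);p=np.array(m["mtx"])@(np.array(m["R"])@np.array(X)+np.array(m["t"]));return p[:2]/p[2]
ValueError: time passes only in moves, steps and waits
```

```bash
sed -i 's/^import numpy as np, cv2/import numpy as np, cv2, functools\ncamera_model=functools.cache(camera_model)/' h.py
python3 - <<'E'
from box import *
ims={c:camera(c) for c in("side","top")}
M={}
for c in ims:
    m=cv2.morphologyEx(regions_of("box",c)[0]["region"].astype(np.uint8),cv2.MORPH_OPEN,np.ones((3,3)))
    h=cv2.convexHull(np.argwhere(m)[:,::-1].astype(np.int32));M[c]=cv2.fillConvexPoly(np.zeros((420,560),np.uint8),h,1).astype(np.float32)
r=fit(M);q=r.x;print("box x y yaw yr",q.round(4),r.fun,[m.sum() for m in M.values()])
np.save("box.npy",q)
for c in ims:
    a=ims[c].astype(int);m=((a[...,0]>110)&(a[...,1]<50)&(a[...,2]<50)).astype(np.uint8)
    n,_,st,ce=cv2.connectedComponentsWithStats(m)
    for k in range(1,n):
        if st[k,4]>40: print(c,ce[k].round(1),st[k].tolist(),onz(c,*ce[k],.054 if c=="side" else .058).round(4))
for c in ims:
    for p in hullpts(*q): cv2.circle(ims[c],tuple(int(round(v)) for v in proj(c,p)),1,(0,255,255),-1)
b=ims["top"][140:300,170:470,::-1];s=ims["side"][150:350,230:450,::-1]
cv2.imwrite("pics/c1.png",np.vstack([cv2.resize(b,(600,320)),cv2.copyMakeBorder(cv2.resize(s,(308,280)),0,0,0,292,0)]))
E
```

```text
box x y yaw yr [0.5895 0.0794 0.0197 0.1398] 510.6875 [np.float32(7784.0), np.float32(11781.0)]
side [386.7 287.3] [380, 282, 14, 12, 123] [ 0.5764 -0.2733  0.054 ]
side [363.3 298.7] [356, 293, 15, 12, 131] [ 0.5018 -0.2661  0.054 ]
side [327.5 311.7] [320, 306, 14, 15, 106] [ 0.4026 -0.245   0.054 ]
side [383.5 323.9] [376, 318, 15, 13, 150] [ 0.489  -0.3515  0.054 ]
top [407.5 198.9] [401, 193, 14, 13, 145] [ 0.5724 -0.2736  0.058 ]
top [406.2 228. ] [399, 222, 15, 13, 151] [ 0.4981 -0.2662  0.058 ]
top [440.6 232.5] [434, 226, 14, 14, 153] [ 0.486  -0.3509  0.058 ]
top [399.3 268.5] [392, 262, 15, 14, 163] [ 0.3977 -0.2432  0.058 ]
```

View pics/c1.png

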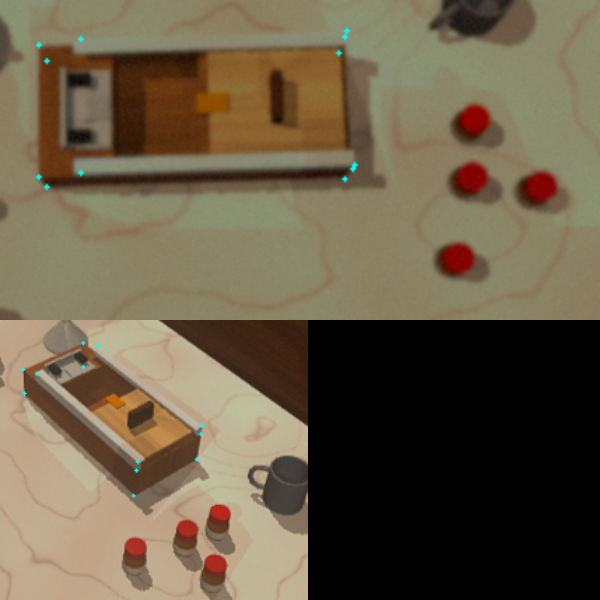

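```bash
cat >> h.py <<'E'
def plan(*wps):
    """shift (mm, tool axes) and turn to world TCP waypoint (x,y,z), tool y heading a"""
    s=state();w=s["eef_rot"];R=Rn.from_quat(np.r_[w[1:],w[0]])
    for x,y,z,a in wps:
        T=Rn.from_matrix(np.c_[[np.sin(a),-np.cos(a),0],[np.cos(a),np.sin(a),0],[0,0,-1]])
        T2=T*Rn.from_euler("z",np.pi); r=min(((R.inv()*t).as_rotvec() for t in(T,T2)),key=np.linalg.norm)
        print((R.inv().apply(np.array([x,y,z])-s["position"])*1000).round(1),r.round(4))
E
python3 - <<'E'
from h import *
plan((.139,.558,.49,.02),(.33,.1,.49,.02),(.487,-.351,.35,.02),(.487,-.351,.217,.02))
E
```

```text
Traceback (most recent call last):
  File "h.py", line 20, in plan
    T=Rn.from_matrix(np.c_[[np.sin(a),-np.cos(a),0],[np.cos(a),np.sin(a),0],[0,0,-1]])
  File "scipy/spatial/transform/_rotation.pyx", line 1143, in scipy.spatial.transform._rotation.Rotation.from_matrix
ValueError: Non-positive determinant (left-handed or null coordinate frame) in rotation matrix 0: [[ 0.01999867  0.99980001  0.        ]
 [-0.99980001  0.01999867  0.        ]
 [ 0.          0.         -1.        ]].
```

```bash
sed -i 's/\[np.sin(a),-np.cos(a),0\]/[-np.sin(a),np.cos(a),0]/' h.py
python3 - <<'E'
from h import *
plan((.139,.558,.49,.02),(.33,.1,.49,.02),(.487,-.351,.35,.02),(.487,-.351,.217,.02))
E
```

```text
[ -0.2   0.1 -85.2] [ 1.000e-04 -0.000e+00  1.307e+00]
[-296.1 -398.3  -85.3] [ 1.000e-04 -0.000e+00  1.307e+00]
[-557.3 -798.1   54.7] [ 1.000e-04 -0.000e+00  1.307e+00]
[-557.3 -798.1  187.7] [ 1.000e-04 -0.000e+00  1.307e+00]
```

step_arm(
  commands=[
    [0, 0, -42, 0, 0, 0.1, 0],
    [0, 0, -84, 0, 0, 0.2, 0],
    [-25, -33, -85, 0, 0, 0.32, 0],
    [-50, -66, -85, 0, 0, 0.44, 0],
    [-75, -99, -85, 0, 0, 0.56, 0],
    [-100, -132, -85, 0, 0, 0.68, 0],
    [-125, -165, -85, 0, 0, 0.8, 0],
    [-150, -198, -85, 0, 0, 0.92, 0],
  ],
)

```text
time: 1.97
position: [0.2366, 0.3277, 0.4899]
eef_rot: [0.0, 0.552, 0.834, 0.0]
ft_force: [1.0, 0.6, -0.1]
gripper_width: 1.006
grip_force: 0.0
```

```bash
python3 - <<'E'
from h import *
print(state()["time"],state()["position"],state()["joint_positions"].round(2))
plan((.33,.1,.49,.02),(.487,-.351,.35,.02),(.487,-.351,.217,.02))
E
```

```text
1.9667 [0.23663338 0.32771002 0.48986341] [ 0.92 -0.    1.75 -0.    1.4   0.52]
[-2.461e+02 -3.200e+00 -2.000e-01] [ 7.00e-04 -2.00e-04  3.82e-01]
[-722.6  -35.3  139.8] [ 7.00e-04 -2.00e-04  3.82e-01]
[-722.6  -35.4  272.8] [ 7.00e-04 -2.00e-04  3.82e-01]
```

step_arm(
  commands=[
    [-41, -1, 0, 0, 0, 0.1, 0],
    [-82, -2, 0, 0, 0, 0.2, 0],
    [-123, -4, 0, 0, 0, 0.3, 0],
    [-164, -6, 0, 0, 0, 0.382, 0],
    [-205, -9, 5, 0, 0, 0.382, 0],
    [-246, -11, 15, 0, 0, 0.382, 0],
    [-287, -13, 25, 0, 0, 0.382, 0],
    [-328, -15, 35, 0, 0, 0.382, 0],
  ],
)

```text
time: 2.63
position: [0.3518, 0.022, 0.4553]
eef_rot: [0.001, 0.698, 0.716, 0.001]
ft_force: [1.0, 1.4, -0.7]
gripper_width: 1.0
grip_force: 0.0
```

```bash
python3 - <<'E'
from h import *
plan((.487,-.351,.35,.02),(.487,-.351,.217,.02))
E
```

```text
[-376.3  125.7  105.4] [ 0.002  -0.0003  0.0048]
[-376.3  125.4  238.4] [ 0.002  -0.0003  0.0048]
```

step_arm(
  commands=[
    [-38, 12, 10, 0, 0, 0, 0],
    [-76, 24, 20, 0, 0, 0, 0],
    [-114, 38, 30, 0, 0, 0, 0],
    [-152, 50, 40, 0, 0, 0, 0],
    [-190, 63, 52, 0, 0, 0, 0],
    [-228, 76, 64, 0, 0, 0, 0],
    [-266, 88, 75, 0, 0, 0, 0],
    [-304, 101, 86, 0, 0, 0, 0],
  ],
)

```text
time: 3.3
position: [0.4606, -0.2793, 0.3686]
eef_rot: [-0.0, 0.698, 0.716, 0.0]
ft_force: [0.2, 0.6, 0.8]
gripper_width: 1.001
grip_force: 0.0
```

step_arm(
  commands=[
    [-36, 12, 10, 0, 0, 0, 0],
    [-62, 22, 25, 0, 0, 0, 0],
    [-72, 25, 60, 0, 0, 0, 0],
    [-72, 25, 90, 0, 0, 0, 0],
    [-72, 25, 90, 0, 0, 0, 0],
    [-72, 25, 90, 0, 0, 0, 0],
  ],
)

```text
time: 3.8
position: [0.487, -0.3484, 0.2779]
eef_rot: [-0.002, 0.698, 0.716, -0.0]
ft_force: [0.5, 0.3, 0.6]
gripper_width: 1.001
grip_force: 0.0
```

```bash
python3 - <<'E'
from h import *
ims={c:camera(c) for c in("side","top")}
plan((.487,-.351,.217,.02))
a=cv2.resize(cv2.imread("pics/top0.png")[150:245,180:360],None,fx=4,fy=4,interpolation=cv2.INTER_CUBIC)
b=cv2.resize(ims["side"][260:360,320:480,::-1],None,fx=2.2,fy=2.2); c=cv2.resize(ims["top"][170:270,370:530,::-1],None,fx=2.2,fy=2.2)
d=cv2.copyMakeBorder(np.hstack([b,c]),0,0,0,a.shape[1]-b.shape[1]-c.shape[1] if a.shape[1]>b.shape[1]*2 else 0,0)
print(a.shape,d.shape)
cv2.imwrite("pics/c2.png",np.vstack([a,d[:, :a.shape[1]]]))
E
```

```text
[-2.3 -1.1 64.1] [0.0025 0.0018 0.0054]
(380, 720, 3) (220, 720, 3)
```

View pics/c2.png

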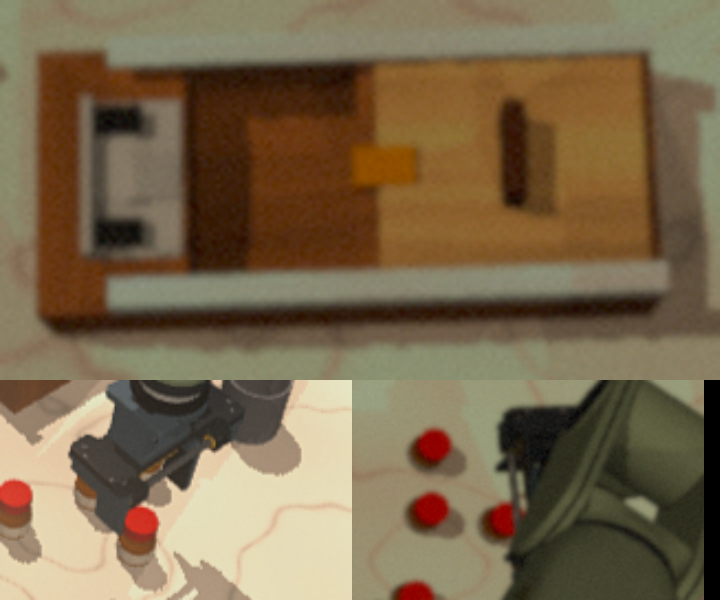

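step_arm(
  commands=[
    [-3, -1, 20, 0, 0, 0, 0],
    [-3, -1, 45, 0, 0, 0, 0],
    [-3, -1, 61, 0, 0, 0, 0],
    [-3, -1, 61, 0, 0, 0, 0.3],
    [-3, -1, 61, 0, 0, 0, 0.6],
    [-3, -1, 61, 0, 0, 0, 0.7],
    [-3, -1, 61, 0, 0, 0, 0.7],
    [-3, -1, 61, 0, 0, 0, 0.7],
  ],
  force=12,
)

```text
time: 4.57
position: [0.4869, -0.3517, 0.2199]
eef_rot: [0.002, 0.698, 0.716, 0.0]
ft_force: [0.6, 0.3, -0.1]
gripper_width: 0.665
grip_force: 0.0
```

```bash
cat > pts.py <<'E'
from h import *
from scipy.optimize import least_squares
F=lambda x,y:(180+x/4,150+y/4)
C=[((37,55),(.085,.196,.07)),((40,312),(-.085,.196,.07)),((668,276),(-.076,-.192,.093)),((648,45),(.076,-.192,.093)),((105,292),(-.076,None,.093)),((105,52),(.076,None,.093)),((370,266),(-.067,None,.084))]
def res(q):
    out=[]
    for c,p in C:
        y=p[1] if p[1] is not None else 0
        e=proj("top",Rn.from_euler("z",q[2]).apply((p[0],y,p[2]))+[q[0],q[1],0])-F(*c)
        out+= list(e) if p[1] is not None else [e[1]]
    return np.array(out)
E
python3 - <<'E'
from pts import *
r=least_squares(res,[.59,.08,.02]);print(r.x.round(4),r.fun.round(2))
q=r.x;np.save("box.npy",q)
def inb(w): return Rn.from_euler("z",-q[2]).apply(w-[q[0],q[1],0]).round(4)
print("grip",inb(onz("top",*F(512,152),.124)),"lid front",inb(onz("top",*F(376,165),.084)),"nose",inb(onz("top",*F(350,165),.076)),"catch plate edges",inb(onz("top",*F(186,180),.071)),inb(onz("top",*F(80,180),.071)),"compart -y?", inb(onz("top",*F(188,180),.07)))
print("buffers",inb(onz("top",*F(118,118),.086)),inb(onz("top",*F(118,232),.086)))
print("jar target",q[:2]+Rn.from_euler("z",q[2]).apply([0,.056,0])[:2])
s=state();print(s["grip_force"],s["gripper_width"],s["position"])
E
```

```text
[0.5865 0.079  0.0174] [-0.12 -0.64 -1.37  1.25 -0.11  0.74  1.61 -1.53 -1.17 -1.26  2.4 ]
grip [-0.0021 -0.0986  0.124 ] lid front [ 0.0023 -0.017   0.084 ] nose [ 0.0047 -0.0008  0.076 ] catch plate edges [-0.0009  0.1019  0.071 ] [0.0009 0.1681 0.071 ] compart -y? [-0.0007  0.1007  0.07  ]
buffers [0.0361 0.1423 0.086 ] [-0.0363  0.1424  0.086 ]
jar target [0.58549762 0.13498705]
0.0 0.6653831973976756 [ 0.48688485 -0.35173647  0.21993364]
```

step_arm(
  commands=[
    [0, 0, 0, 0, 0, 0, 0.7],
    [0, 0, 0, 0, 0, 0, 0.8],
    [0, 0, 0, 0, 0, 0, 0.8],
    [0, 0, 0, 0, 0, 0, 0.8],
    [0, 0, 0, 0, 0, 0, 0.8],
  ],
  force=12,
)

```text
time: 4.98
position: [0.4865, -0.3516, 0.2184]
eef_rot: [0.0, 0.698, 0.716, 0.0]
ft_force: [-0.2, 0.7, 3.2]
gripper_width: 0.435
grip_force: 12.0
```

step_arm(
  commands=[
    [0, 0, -15, 0, 0, 0, 0.8],
    [0, 0, -50, 0, 0, 0, 0.8],
    [0, 0, -90, 0, 0, 0, 0.8],
    [0, 0, -130, 0, 0, 0, 0.8],
    [20, 4, -165, 0, 0, 0, 0.8],
    [55, 12, -180, 0, 0, 0, 0.8],
    [92, 21, -185, 0, 0, 0, 0.8],
    [130, 30, -185, 0, 0, 0, 0.8],
  ],
)

```text
time: 5.65
position: [0.5132, -0.22, 0.4052]
eef_rot: [0.002, 0.699, 0.715, 0.001]
ft_force: [0.6, -0.8, -2.0]
gripper_width: 0.44
grip_force: 11.8
```

```bash
python3 - <<'E'
from h import *
plan((.5855,.129,.40,.0174),(.5855,.129,.2274,.0174))
E
```

```text
[347.2  80.3   4.9] [0.0037 0.0016 0.0058]
[347.5  79.7 177.5] [0.0037 0.0016 0.0058]
```

step_arm(
  commands=[
    [40, 9, 0, 0, 0, 0, 0.8],
    [80, 18, 0, 0, 0, 0, 0.8],
    [120, 28, 0, 0, 0, 0, 0.8],
    [160, 37, 0, 0, 0, 0.006, 0.8],
    [200, 46, 0, 0, 0, 0.006, 0.8],
    [240, 56, 0, 0, 0, 0.006, 0.8],
    [278, 65, 0, 0, 0, 0.006, 0.8],
    [312, 72, 0, 0, 0, 0.006, 0.8],
  ],
)

```text
time: 6.32
position: [0.5774, 0.0954, 0.4028]
eef_rot: [-0.0, 0.7, 0.714, -0.0]
ft_force: [0.7, -0.3, -0.8]
gripper_width: 0.437
grip_force: 11.8
```

step_arm(
  commands=[
    [22, 5, 5, 0, 0, 0, 0.8],
    [33, 8, 30, 0, 0, 0, 0.8],
    [35, 8, 65, 0, 0, 0, 0.8],
    [35, 8, 80, 0, 0, 0, 0.8],
    [35, 8, 80, 0, 0, 0, 0.8],
    [35, 8, 80, 0, 0, 0, 0.8],
  ],
)

```text
time: 6.82
position: [0.5846, 0.1281, 0.3224]
eef_rot: [-0.001, 0.7, 0.714, -0.001]
ft_force: [-0.3, 0.4, -0.1]
gripper_width: 0.439
grip_force: 11.8
```

```bash
python3 - <<'E'
from h import *
ims={c:camera(c) for c in("side","top")}
plan((.5855,.129,.2274,.0174))
cv2.imwrite("pics/c3.png",np.hstack([cv2.resize(ims["side"][110:290,220:400,::-1],None,fx=2.2,fy=2.2),cv2.resize(ims["top"][130:310,180:360,::-1],None,fx=2.2,fy=2.2)]))
E
```

```text
[ 1.1 -0.  97.2] [ 0.0027 -0.0006  0.0012]
```

View pics/c3.png

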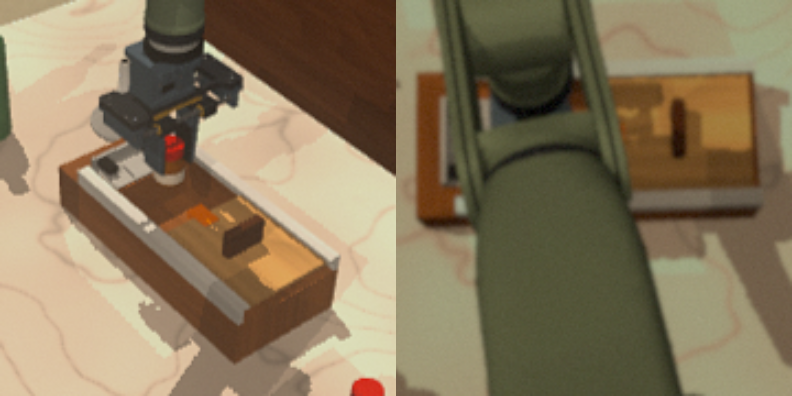

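step_arm(
  commands=[
    [1, 0, 30, 0, 0, 0, 0.8],
    [1, 0, 60, 0, 0, 0, 0.8],
    [1, 0, 80, 0, 0, 0, 0.8],
    [1, 0, 88, 0, 0, 0, 0.8],
    [1, 0, 91, 0, 0, 0, 0.8],
    [1, 0, 91, 0, 0, 0, 0.8],
  ],
)

```text
time: 7.42
position: [0.5853, 0.129, 0.2332]
eef_rot: [0.001, 0.7, 0.714, 0.001]
ft_force: [-0.7, -0.6, -1.3]
gripper_width: 0.438
grip_force: 11.8
```

step_arm(
  commands=[
    [0, 0, 2, 0, 0, 0, 0.8],
    [0, 0, 4, 0, 0, 0, 0.8],
    [0, 0, 4, 0, 0, 0, 0.8],
  ],
)

```text
time: 7.67
position: [0.5849, 0.129, 0.2291]
eef_rot: [0.0, 0.7, 0.714, 0.001]
ft_force: [-0.4, -0.4, -0.5]
gripper_width: 0.44
grip_force: 11.8
```

step_arm(
  commands=[
    [0, 0, 0.7, 0, 0, 0, 0.8],
    [0, 0, 1.5, 0, 0, 0, 0.8],
    [0, 0, 2, 0, 0, 0, 0.8],
    [0, 0, 2, 0, 0, 0, 0.8],
  ],
)

```text
time: 8.0
position: [0.5847, 0.129, 0.2265]
eef_rot: [0.0, 0.7, 0.714, 0.0]
ft_force: [0.4, -0.0, 0.8]
gripper_width: 0.441
grip_force: 11.9
```

step_arm(
  commands=[
    [0, 0, 0.5, 0, 0, 0, 0.8],
    [0, 0, 1, 0, 0, 0, 0.8],
    [0, 0, 1, 0, 0, 0, 0.8],
  ],
)

```text
time: 8.25
position: [0.5847, 0.129, 0.2263]
eef_rot: [0.0, 0.7, 0.714, 0.0]
ft_force: [-2.3, -0.2, 6.8]
gripper_width: 0.441
grip_force: 12.3
```

step_arm(
  commands=[
    [0, 0, -0.7, 0, 0, 0, 0.6],
    [0, 0, -0.7, 0, 0, 0, 0.4],
    [0, 0, -0.7, 0, 0, 0, 0.25],
    [0, 0, -0.7, 0, 0, 0, 0.25],
    [0, 0, -0.7, 0, 0, 0, 0.25],
    [0, 0, -0.7, 0, 0, 0, 0.25],
    [0, 0, -0.7, 0, 0, 0, 0.25],
  ],
)

```text
time: 8.83
position: [0.5847, 0.129, 0.2257]
eef_rot: [-0.0, 0.7, 0.714, -0.0]
ft_force: [0.3, 0.1, 0.1]
gripper_width: 0.749
grip_force: 0.0
```

step_arm(
  commands=[
    [0, 0, -10, 0, 0, 0, 0.25],
    [0, 0, -30, 0, 0, 0, 0.25],
    [0, 0, -65, 0, 0, 0, 0.25],
    [0, 0, -105, 0, 0, 0, 0.25],
    [-30, 0, -130, 0, 0, 0.1, 0.25],
    [-70, 0, -135, 0, 0, 0.2, 0.25],
    [-110, 0, -135, 0, 0, 0.3, 0.25],
    [-130, 0, -135, 0, 0, 0.4, 0.25],
  ],
)

```text
time: 9.5
position: [0.5868, -0.0041, 0.363]
eef_rot: [0.002, 0.83, 0.558, 0.001]
ft_force: [-0.1, 0.2, 0.6]
gripper_width: 0.748
grip_force: 0.0
```

```bash
python3 - <<'E'
from h import *
ims={c:camera(c) for c in("side","top")}
s=state();print(s["position"],s["joint_positions"].round(2))
q=np.load("box.npy");inb=lambda w:Rn.from_euler("z",-q[2]).apply(w-[q[0],q[1],0]).round(4)
for l in("lid_grip","jar"):
  R=[regions_of(l,c) for c in("side","top")]
  for c,rr in zip(("side","top"),R): print(l,c,[(round(r["p"],2),np.round(r["extent"],1).tolist()) for r in rr])
cv2.imwrite("pics/c4.png",np.hstack([cv2.resize(ims["side"][140:290,220:400,::-1],None,fx=2.2,fy=2.2),cv2.resize(ims["top"][150:300,180:360,::-1],None,fx=2.2,fy=2.2)]))
E
```

```text
[ 0.58694581 -0.00395203  0.36202632] [-0.03  0.37  1.6  -0.    1.17  0.36]
lid_grip side [(0.79, [333.0, 225.4, 70.3, 44.2])]
lid_grip top [(0.73, [301.8, 187.1, 73.8, 56.9]), (0.44, [402.9, 137.4, 41.2, 42.6]), (0.29, [263.5, 195.2, 151.0, 74.8])]
jar side [(0.86, [327.7, 319.5, 23.2, 27.7]), (0.75, [295.6, 205.5, 13.8, 19.6]), (0.62, [364.1, 307.9, 18.1, 26.5]), (0.54, [386.4, 294.1, 20.9, 25.1])]
jar top [(0.67, [398.3, 270.5, 18.4, 17.2]), (0.62, [405.9, 201.6, 22.3, 20.1]), (0.55, [404.9, 231.2, 19.2, 20.9]), (0.52, [249.9, 197.0, 20.7, 19.8])]
```

View pics/c4.png

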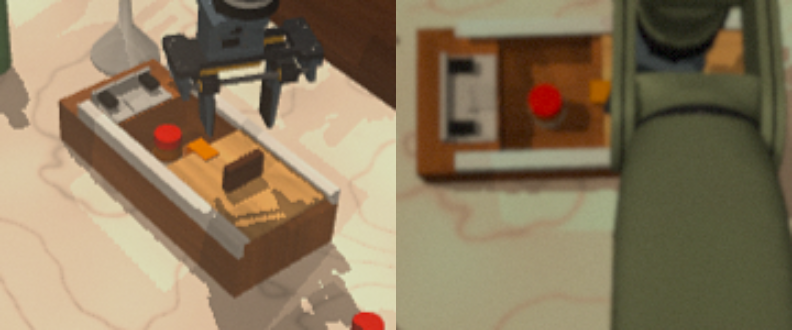

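```bash
python3 - <<'E'
from h import *
q=np.load("box.npy");w=Rn.from_euler("z",q[2]).apply([0,-.0986,.124])+[q[0],q[1],0]
print(w,proj("side",w),proj("top",w))
for dx in(-.03,.03):print([proj("side",w+[dx,dy,0]).round(1)-[220,140] for dy in(-.007,.007)])
print([((proj("side",w+[dx,0,0])-[220,140])*2.2).round() for dx in(-.03,.03)])
a=q[2]-np.pi/2
plan((w[0],w[1],.363,a),(w[0],w[1],.284,a))
E
```

```text
[ 0.5881941  -0.01958943  0.124     ] [328.95765314 211.78320964] [307.96931702 187.1703184 ]
[array([102.2,  77.3]), array([99. , 74.5])]
[array([118.8,  69.1]), array([115.6,  66.4])]
[array([221., 167.]), array([258., 149.])]
[-17.7   8.3  -1.9] [-5.0000e-04 -5.0000e-04  1.1741e+00]
[-17.8   8.3  77.1] [-5.0000e-04 -5.0000e-04  1.1741e+00]
```

step_arm(
  commands=[
    [-5, 2, 0, 0, 0, 0.12, 0.25],
    [-12, 4, 0, 0, 0, 0.24, 0.25],
    [-18, 8, 0, 0, 0, 0.36, 0.25],
    [-18, 8, 0, 0, 0, 0.48, 0.25],
    [-18, 8, 0, 0, 0, 0.6, 0.25],
    [-18, 8, 0, 0, 0, 0.72, 0.25],
    [-18, 8, 0, 0, 0, 0.84, 0.25],
    [-18, 8, 0, 0, 0, 0.96, 0.25],
  ],
)

```text
time: 10.47
position: [0.5879, -0.0191, 0.3608]
eef_rot: [-0.0, 0.994, 0.113, -0.0]
ft_force: [0.3, -0.2, -0.6]
gripper_width: 0.748
grip_force: 0.0
```

step_arm(
  commands=[
    [0, 0, 0, 0, 0, 0.12, 0.25],
    [0, 0, 5, 0, 0, 0.214, 0.25],
    [0, 0, 20, 0, 0, 0.214, 0.25],
    [0, 0, 30, 0, 0, 0.214, 0.25],
    [0, 0, 30, 0, 0, 0.214, 0.25],
    [0, 0, 30, 0, 0, 0.214, 0.25],
  ],
)

```text
time: 10.97
position: [0.5878, -0.0198, 0.3302]
eef_rot: [-0.0, 1.0, 0.009, -0.001]
ft_force: [0.0, -0.1, 0.4]
gripper_width: 0.75
grip_force: 0.0
```

```bash
python3 - <<'E'
from h import *
im=camera("side")
q=np.load("box.npy");w=Rn.from_euler("z",q[2]).apply([0,-.0986,.124])+[q[0],q[1],0]
a=q[2]-np.pi/2;s=state();print(s["time"],s["position"],s["joint_positions"].round(2),s["ft_force"])
plan((w[0],w[1],.284,a))
cv2.imwrite("pics/c5.png",cv2.resize(im[130:280,240:400,::-1],None,fx=3,fy=3))
E
```

```text
11.0167 [ 0.58803623 -0.02002645  0.33095484] [-0.05  0.39  1.64  0.    1.1   1.5 ] [ 0.49297998  0.10193842 -0.36310844]
[ 0.2 -0.4 47. ] [-0.0002  0.0001 -0.0004]
```

View pics/c5.png

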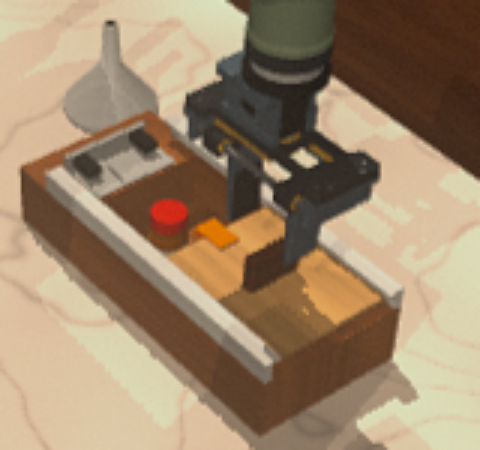

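step_arm(
  commands=[
    [0, 0, 20, 0, 0, 0, 0.25],
    [0, 0, 40, 0, 0, 0, 0.25],
    [0, 0, 46, 0, 0, 0, 0.25],
    [0, 0, 46, 0, 0, 0, 0.5],
    [0, 0, 46, 0, 0, 0, 0.7],
    [0, 0, 46, 0, 0, 0, 0.9],
    [0, 0, 46, 0, 0, 0, 1],
    [0, 0, 46, 0, 0, 0, 1],
  ],
  force=10,
)

```text
time: 11.68
position: [0.5881, -0.0206, 0.286]
eef_rot: [0.0, 1.0, 0.008, 0.001]
ft_force: [-0.2, 0.3, 1.0]
gripper_width: 0.416
grip_force: 0.0
```

step_arm(
  commands=[
    [0, 0, 0, 0, 0, 0, 1],
    [0, 0, 0, 0, 0, 0, 1],
    [0, 0, 0, 0, 0, 0, 1],
    [0, 0, 0, 0, 0, 0, 1],
  ],
)

```text
time: 12.02
position: [0.5879, -0.0207, 0.285]
eef_rot: [0.0, 1.0, 0.008, 0.0]
ft_force: [-0.4, 0.1, 0.1]
gripper_width: 0.158
grip_force: 10.0
```

step_arm(
  commands=[
    [0, -4, 0, 0, 0, 0, 1],
    [0, -12, 0, 0, 0, 0, 1],
    [0, -26, 0, 0, 0, 0, 1],
    [0, -44, 0, 0, 0, 0, 1],
    [0, -62, 0, 0, 0, 0, 1],
    [0, -78, 0, 0, 0, 0, 1],
    [0, -90, 0, 0, 0, 0, 1],
    [0, -95, 0, 0, 0, 0, 1],
  ],
  force=12,
)

```text
time: 12.68
position: [0.5859, 0.0767, 0.285]
eef_rot: [-0.0, 1.0, 0.009, -0.0]
ft_force: [-2.2, -2.5, 2.9]
gripper_width: 0.155
grip_force: 12.0
```

step_arm(
  commands=[
    [0, 0, 0, 0, 0, 0, 1],
    [0, -1, 0, 0, 0, 0, 1],
    [0, -2, 0, 0, 0, 0, 1],
    [0, -3, 0, 0, 0, 0, 1],
    [0, -4, 0, 0, 0, 0, 1],
  ],
)

```text
time: 13.1
position: [0.586, 0.0776, 0.285]
eef_rot: [0.0, 1.0, 0.008, -0.001]
ft_force: [-4.4, -2.0, 4.8]
gripper_width: 0.153
grip_force: 12.0
```

step_arm(
  commands=[
    [-0.3, -1.5, -0.3, 0, 0, 0, 1],
    [-0.6, -3, -0.5, 0, 0, 0, 1],
    [-0.6, -4.5, -0.5, 0, 0, 0, 1],
    [-0.6, -6, -0.5, 0, 0, 0, 1],
    [-0.6, -7.5, -0.5, 0, 0, 0, 1],
    [-0.6, -9, -0.5, 0, 0, 0, 1],
  ],
)

```text
time: 13.6
position: [0.5856, 0.0874, 0.285]
eef_rot: [0.0, 1.0, 0.008, -0.0]
ft_force: [-1.6, -2.1, -0.5]
gripper_width: 0.155
grip_force: 12.0
```

step_arm(
  commands=[
    [-0.2, -1.5, 0, 0, 0, 0, 1],
    [-0.3, -3, 0, 0, 0, 0, 1],
    [-0.3, -4.5, 0, 0, 0, 0, 1],
    [-0.3, -6, 0, 0, 0, 0, 1],
  ],
)

```text
time: 13.93
position: [0.5853, 0.0932, 0.2851]
eef_rot: [0.0, 1.0, 0.008, 0.0]
ft_force: [-0.6, -3.7, -3.4]
gripper_width: 0.152
grip_force: 12.0
```

step_arm(
  commands=[
    [0, -1.5, 0.3, 0, 0, 0, 1],
    [0, -3, 0.3, 0, 0, 0, 1],
    [0, -4.5, 0.3, 0, 0, 0, 1],
    [0, -6, 0.3, 0, 0, 0, 1],
  ],
)

```text
time: 14.27
position: [0.5851, 0.0992, 0.2851]
eef_rot: [0.0, 1.0, 0.008, 0.0]
ft_force: [-1.0, -5.5, -2.5]
gripper_width: 0.155
grip_force: 12.0
```

step_arm(
  commands=[
    [0, -1.5, 0, 0, 0, 0, 1],
    [0, -3, 0, 0, 0, 0, 1],
    [0, -4.5, 0, 0, 0, 0, 1],
  ],
)

```text
time: 14.52
position: [0.585, 0.1037, 0.2851]
eef_rot: [0.0, 1.0, 0.008, 0.0]
ft_force: [-0.9, -5.5, -1.3]
gripper_width: 0.151
grip_force: 12.0
```

step_arm(
  commands=[
    [0, -1.5, 0, 0, 0, 0, 1],
    [0, -3, 0, 0, 0, 0, 1],
    [0, -4.5, 0, 0, 0, 0, 1],
    [0, -6, 0, 0, 0, 0, 1],
  ],
)

```text
time: 14.85
position: [0.585, 0.1094, 0.2851]
eef_rot: [0.001, 1.0, 0.008, 0.0]
ft_force: [0.5, -7.1, -1.3]
gripper_width: 0.154
grip_force: 12.0
```

step_arm(
  commands=[
    [0, -1.2, 0, 0, 0, 0, 1],
    [0, -2.4, 0, 0, 0, 0, 1],
    [0, -3.6, 0, 0, 0, 0, 1],
  ],
)

```text
time: 15.1
position: [0.5849, 0.1128, 0.2851]
eef_rot: [0.001, 1.0, 0.008, 0.0]
ft_force: [0.1, -7.7, -1.3]
gripper_width: 0.155
grip_force: 12.0
```

step_arm(
  commands=[
    [0, -1.2, 0, 0, 0, 0, 1],
    [0, -2.4, 0, 0, 0, 0, 1],
  ],
)

```text
time: 15.27
position: [0.5848, 0.1151, 0.2851]
eef_rot: [0.001, 1.0, 0.008, -0.0]
ft_force: [-1.1, -8.6, -1.6]
gripper_width: 0.15
grip_force: 12.0
```

step_arm(
  commands=[
    [0, -1, 0, 0, 0, 0, 1],
    [0, -2, 0, 0, 0, 0, 1],
  ],
)

```text
time: 15.43
position: [0.5848, 0.1171, 0.2851]
eef_rot: [0.001, 1.0, 0.008, -0.0]
ft_force: [-0.9, -8.5, -1.2]
gripper_width: 0.152
grip_force: 12.0
```

step_arm(
  commands=[
    [0, -1, 0, 0, 0, 0, 1],
    [0, -2, 0, 0, 0, 0, 1],
  ],
)

```text
time: 15.6
position: [0.5847, 0.1192, 0.2851]
eef_rot: [0.001, 1.0, 0.008, -0.0]
ft_force: [-0.1, -7.0, -0.6]
gripper_width: 0.158
grip_force: 12.0
```

step_arm(
  commands=[
    [0, -0.7, 0, 0, 0, 0, 1],
    [0, -1.4, 0, 0, 0, 0, 1],
  ],
)

```text
time: 15.77
position: [0.5847, 0.1208, 0.2851]
eef_rot: [0.001, 1.0, 0.008, -0.0]
ft_force: [-0.3, -7.1, -2.5]
gripper_width: 0.156
grip_force: 12.0
```

step_arm(
  commands=[
    [0, -0.7, 0, 0, 0, 0, 1],
    [0, -1.4, 0, 0, 0, 0, 1],
  ],
)

```text
time: 15.93
position: [0.5847, 0.1222, 0.2851]
eef_rot: [0.001, 1.0, 0.008, -0.0]
ft_force: [0.4, -6.7, -1.3]
gripper_width: 0.153
grip_force: 12.0
```

step_arm(
  commands=[
    [0, -0.6, 0, 0, 0, 0, 1],
    [0, -1.2, 0, 0, 0, 0, 1],
  ],
)

```text
time: 16.1
position: [0.5846, 0.1242, 0.2851]
eef_rot: [-0.001, 1.0, 0.008, -0.0]
ft_force: [-1.8, 2.8, -3.7]
gripper_width: 0.152
grip_force: 12.0
```

step_arm(
  commands=[
    [0, 0, 0, 0, 0, 0, 1],
    [0, 0, 0, 0, 0, 0, 1],
  ],
)

```text
time: 16.27
position: [0.5846, 0.1247, 0.285]
eef_rot: [-0.001, 1.0, 0.008, -0.0]
ft_force: [-0.7, 1.3, -2.7]
gripper_width: 0.153
grip_force: 12.0
```

step_arm(
  commands=[
    [0, -0.3, 0, 0, 0, 0, 1],
    [0, -0.6, 0, 0, 0, 0, 1],
    [0, -0.6, 0, 0, 0, 0, 1],
  ],
)

```text
time: 16.52
position: [0.5846, 0.1249, 0.2851]
eef_rot: [-0.0, 1.0, 0.008, -0.0]
ft_force: [-0.3, 2.4, -3.2]
gripper_width: 0.154
grip_force: 12.0
```

```bash
python3 - <<'E'
from h import *
ims={c:camera(c) for c in("side",)}
s=state();print(s["position"],s["ft_force"])
cv2.imwrite("pics/c6.png",cv2.resize(ims["side"][140:260,230:390,::-1],None,fx=4,fy=4,interpolation=cv2.INTER_CUBIC))
E
```

```text
[0.58461743 0.12485577 0.28506765] [-0.79271312  2.01618965 -2.07901811]
```

View pics/c6.png

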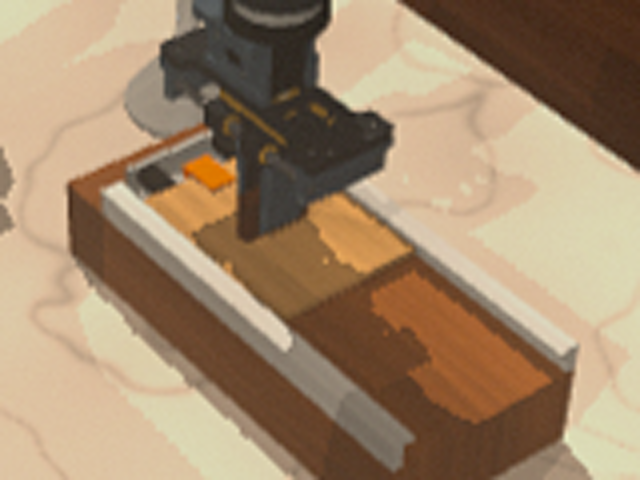

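step_arm(
  commands=[
    [0, -0.4, 0, 0, 0, 0, 1],
    [0, -0.8, 0, 0, 0, 0, 1],
  ],
)

```text
time: 16.73
position: [0.5846, 0.1252, 0.2851]
eef_rot: [0.0, 1.0, 0.008, -0.0]
ft_force: [-0.7, 0.3, -3.2]
gripper_width: 0.157
grip_force: 12.0
```

step_arm(
  commands=[
    [0, -0.4, 0, 0, 0, 0, 1],
    [0, -0.4, 0, 0, 0, 0, 1],
  ],
)

```text
time: 16.9
position: [0.5846, 0.1254, 0.2851]
eef_rot: [0.0, 1.0, 0.008, -0.0]
ft_force: [-1.6, -1.8, -3.2]
gripper_width: 0.154
grip_force: 12.0
```

step_arm(
  commands=[
    [0, -0.4, 0, 0, 0, 0, 1],
    [0, -0.4, 0, 0, 0, 0, 1],
  ],
)

```text
time: 17.07
position: [0.5846, 0.1258, 0.2851]
eef_rot: [0.0, 1.0, 0.008, -0.0]
ft_force: [-0.7, -2.2, -3.4]
gripper_width: 0.151
grip_force: 12.0
```

step_arm(
  commands=[
    [0, -0.4, 0, 0, 0, 0, 1],
    [0, -0.4, 0, 0, 0, 0, 1],
  ],
)

```text
time: 17.23
position: [0.5846, 0.1261, 0.285]
eef_rot: [0.0, 1.0, 0.008, -0.0]
ft_force: [-0.5, -3.1, -2.8]
gripper_width: 0.15
grip_force: 12.0
```

step_arm(
  commands=[
    [0, 0, 0.3, 0, 0, 0, 0.8],
    [0, 0, 0.3, 0, 0, 0, 0.55],
    [0, 0, 0.3, 0, 0, 0, 0.55],
    [0, 0, 0.3, 0, 0, 0, 0.55],
    [0, 0, 0.3, 0, 0, 0, 0.55],
    [0, 0, 0.3, 0, 0, 0, 0.55],
  ],
)

```text
time: 17.73
position: [0.5847, 0.1266, 0.285]
eef_rot: [-0.0, 1.0, 0.008, 0.0]
ft_force: [-0.0, 0.4, -0.7]
gripper_width: 0.45
grip_force: 0.0
```

step_arm(
  commands=[
    [0, 0, -10, 0, 0, 0, 0.55],
    [0, 0, -30, 0, 0, 0, 0.55],
    [0, 0, -60, 0, 0, 0, 0.55],
    [0, 0, -90, 0, 0, 0, 0.55],
    [0, 30, -110, 0, 0, 0, 0.55],
    [0, 70, -120, 0, 0, 0, 0.55],
    [0, 110, -120, 0, 0, 0, 0.55],
    [0, 150, -120, 0, 0, 0, 0.55],
  ],
)

```text
time: 18.4
position: [0.5868, -0.0248, 0.4071]
eef_rot: [0.0, 1.0, 0.009, 0.002]
ft_force: [1.3, 0.3, -0.9]
gripper_width: 0.451
grip_force: 0.0
```

step_arm(
  commands=[
    [0, 40, 0, 0, 0, 0, 0.55],
    [0, 60, 0, 0, 0, 0, 0.55],
    [0, 60, 0, 0, 0, 0, 0.55],
    [0, 60, 0, 0, 0, 0, 0.55],
  ],
)

```text
time: 18.73
position: [0.5878, -0.0845, 0.4054]
eef_rot: [-0.0, 1.0, 0.007, 0.0]
ft_force: [-0.2, 0.4, -0.3]
gripper_width: 0.451
grip_force: 0.0
```

```bash
python3 - <<'E'
from h import *
ims={c:camera(c) for c in("side","top")}
cv2.imwrite("pics/c7.png",np.hstack([cv2.resize(ims["side"][140:260,230:350,::-1],None,fx=3.3,fy=3.3,interpolation=cv2.INTER_CUBIC),cv2.resize(ims["top"][140:260,170:290,::-1],None,fx=3.3,fy=3.3,interpolation=cv2.INTER_CUBIC)]))
E
```

```text
(no output)
```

View pics/c7.png

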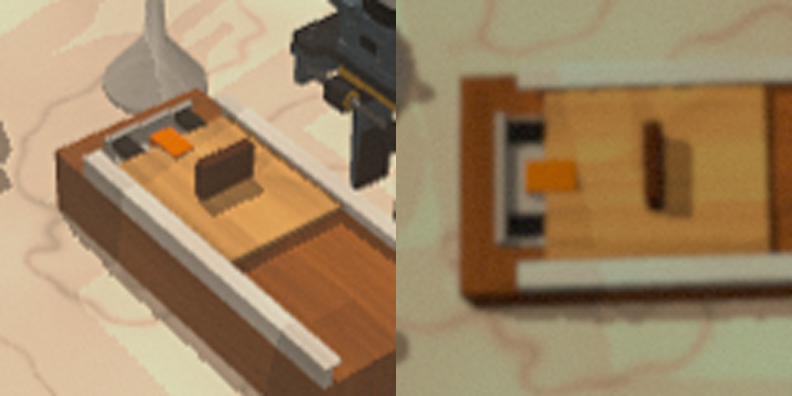

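```bash
python3 -c "
from bench import *
print(sign_off())"
```

```text
the job is handed in; nothing more can be done
None
```

The jar was set upright in the compartment and released. The lid is shut against the rubber buffers after a clear click, with push force peaking near 9 N. The arm is clear and the job was handed in at about 19 s; no verdict was returned.

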